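# Show the underside of a tablet's main board to the inspection camera

## Task

Lift the main board out of the opened tablet and show its underside to the inspection camera for a corrosion check: hold it in the air 12 cm in front of the tilted-up lens, centred on it and square to it, with the board's long edges parallel to the camera's tilt axle so that the board fills the picture. Finish while still holding the board there, motionless; leave the tablet, the camera and its tilt, and the other things on the bench where they are.

Things in the scene. Friction and masses are not known exactly. Their poses are not given: they have to be found in the camera images.
- board: Main board, the largest circuit board, dark, 120 x 54 x 2 mm, 60 g, flat silver shield cans on its upper face (top 4.5 mm above the underside). Loose, component side up on four screw bosses in the tablet, underside 7 mm above the bench. Origin: centre of the underside of the 120 x 54 outline; x along the long edges, y across, z out of the component face. Beyond x = -20 only 42 wide.
- board_grip (a point): Place to grip the main board from above, across its two long edges (54 mm apart along y): at its centre of mass, 3 mm from the origin along x, 1 mm above the underside (mid-thickness). Axes as the board's.
- tablet: Opened tablet without display, 0.42 kg, standing loose on the bench: black shell, floor 2 mm, rim 12 mm high, 5 mm thick. Origin: underside, below the middle of the bay with the board; x to the tablet's top edge, z up. Shell spans x -190 to +60, y +-82 mm. The bay's clear floor spans x -62 (silver battery, 8.5 mm high) to +55: some 28 mm free beside each long edge of the board.
- camera: Stand of the inspection camera, fixed: dark steel base 120 (x) x 110 (y) x 10 mm, two aluminium cheeks 90 mm tall that carry the grey head on a level tilt axle along the stand's y axis, 70 mm above the bench; black clamp knobs on its ends, out to y = +-58 mm. Origin: centre of the base's underside, z up. The lens leans to the stand's -x side, towards the robot.
- lens (a point): Centre of the camera's front lens, in the middle of the black ring light (76 mm diameter), 60 mm from the tilt axle. z points out of the lens along the optical axis, upwards and leaning 11 to 32 degrees from vertical towards the robot's side; y is parallel to the tilt axle (level). A stiff clamp keeps the head's tilt unless it is pushed hard.
- dish: Small round steel screw dish, 64 mm across, 18 mm high, loose; origin under its centre.
- screwdriver: Small screwdriver with grey handle, 150 mm long, loose, lying on the bench; origin under the middle, handle towards -x.
- subboard: Small narrow circuit board, 85 x 18 mm, loose on the bench; not the board wanted. Origin under its centre.
- prytool: Black plastic pry tool, 140 mm long, 10 mm wide, 5 mm thick, loose on the bench; origin under its middle.
Mind the look-alikes: they are no part of the job. What is shaped like the camera but blue is not meant.

How it is judged (in metres and radians):
On the way:
1. the main board is lifted clear of the tablet in the fingers (height (world z) of board above 0.04 m and contact force between board and the fingers above 0.5 N and contact force between board and tablet below 0.05 N), for 0.2 s.
At the end, for the whole second after the job is handed in: Fingers alone hold the board still, component face away from the lens: underside centre 120 +- 15 mm out and within 15 mm of the optical axis both ways, square to it and long edges parallel to the tilt axle within 0.15 rad. Lens moved under 8 mm, other things under 20 mm (x of board in the frame of lens between -0.015 and 0.015 m and y of board in the frame of lens between -0.015 and 0.015 m and z of board in the frame of lens between 0.105 and 0.135 m and angle between the z axis of board and the z axis of lens, either way round below 0.15 rad and angle between board's own z axis and vertical below 1.2 rad and angle between the x axis of board and the y axis of lens, either way round below 0.15 rad and contact force between board and the fingers above 0.5 N and height (world z) of board above 0.12 m and contact force between board and tablet below 0.05 N and contact force between board and camera below 0.05 N and linear speed of board below 0.015 m/s and angular speed of board below 0.1 rad/s and distance of lens from where it was at the start of the episode below 0.008 m and distance of each of tablet, dish, screwdriver, subboard, prytool from where it was at the start of the episode below 0.02 m); the arm keeps its last pose, push and grip.
It fails at once if the camera head is knocked out of its setting (distance of lens from where it was at the start of the episode above 0.008 m).
It fails at once if the tablet is shoved out of place (distance of tablet from where it was at the start of the episode above 0.02 m).
It fails at once if another thing on the bench is disturbed (distance of any of dish, screwdriver, subboard, prytool from where it was at the start of the episode above 0.02 m).
It also fails if it takes over 38 s, if anything falls off the work surface, if the arm or the gripper's body presses on something with over 40 N, if the wrist force passes 120 N, or if a joint passes its speed limit or range.

## Robot

A 6-joint arm with a two-finger parallel gripper is mounted at the origin on the work surface. World frame = base frame: x ahead of the robot, y to its left, z up, the work surface at z = 0. Lengths are in m, angles in degrees, forces in N, time in s.
With the tool pointing down it reaches from about 0.325 to 0.85 m from the base axis. Payload 15.5 kg.
Tool frame: the origin (TCP) lies between the finger pads; the fingertips stand 25 mm ahead of it and the grasp point (between the pads) lies 6 mm ahead of it; z points along the fingers, y is the line along which they close (so a half turn about z gives the same grasp; the last joint's range is limited). The gripper opens to 91 mm and grips with 3 to 60 N. Pads are 32 mm wide; open, the fingers measure 118 mm over their backs; the gripper's body (76 mm by 178 mm) begins 60 mm behind the grasp point.
Start: joints at [60.017, 28.281, 77.091, -0, 74.628, -5.472], TCP at [0.259, 0.569, 0.239] pointing down, gripper open.
Joint ranges: [-166.48, 166.48], [-47.26, 123.95], [12.59, 153.08], [-70.14, 250.14], [6.76, 159.57], [-176.63, 176.63]. Speed limits (degrees/s): [108.29, 108.29, 147.25, 172.46, 172.46, 172.46].

## Interface

Orientations are given as a 3x3 rotation matrix whose columns are the frame's x, y, z axes.
In Python, from workcell import goto, servo_line, move_j, set_gripper, wait, ik, get_state, get_image, IKError, close_job gives the robot as it stands. Calls block until the motion is done:
- goto(position, orientation): joint-space move of the TCP to a pose.
- servo_line(position, rate=0.15, rotation=None): straight line of the TCP; rotation=None keeps the orientation; rate is the mean speed in m/s.
- move_j(angles): joint-space move.
- set_gripper(opening, squeeze=None): opening from 0.0 (shut) to 1.0 (fully open); squeeze is the grip in N (None keeps the last); returns when the fingers have stopped.
- wait(seconds).
- ik(position, orientation): joint angles nearest the present ones, or None.
- get_state(): the state.
- get_image(name): name is "scene" or "top"; returns a dict with "image" (384x512x3 uint8, blue, green, red), "camera_matrix" (3x3 intrinsics, pixels), "cam_to_world" (4x4, takes a point from camera to world coordinates). Camera axes: x right, y up, looking along -z (the intrinsics and any distortion apply to the point x, -y, -z); pixel columns grow to the right and rows downward; lengths in m; the calibration is good to about 2 mm. A picture is of the moment at which its call begins. There is no depth.
A pose or a line that the arm cannot do raises IKError and nothing moves.
- close_job(): hands the job in; it is judged then, once.
The state is a dict: "clock": time; "joint_pos": joint angles; "dq": joint speeds; "joint_efforts": joint torques, N m; "ee_pos": TCP position; "eef_rot": TCP orientation; "ft_force": force on the tool from outside, world axes, zero at the start; "moment": the same for the moment, N m; "gripper_width": opening from 0.0 (shut) to 1.0 (fully open); "grip_force": force on a finger pad.
Only numpy, scipy, OpenCV 4.12 (cv2) and the standard library are available. Lean on these libraries where they do the work, as an engineer would, in place of code of your own. Each camera call takes 0.05 s, during which the arm holds its last target. There are 200 camera calls.

## Working session

There is one attempt and no reset: what is moved stays moved. The work goes in short steps, each a Python script; the robot and the scene stay as the last script left them, time stands still between calls to the robot, and variables do not carry over. Pictures are saved under pics/ and viewed, at most 10 in all, crops included, and the job is handed in when it is done.

```bash
mkdir -p pics; ls
python3 - <<'E'
from workcell import *
import cv2,pickle,numpy as np
d={n:get_image(n) for n in("scene","top")}
pickle.dump(d,open('im0.pkl','wb'))
for n in d:
    cv2.imwrite(f'pics/{n}0.png',cv2.resize(d[n]['image'],(800,600),interpolation=cv2.INTER_CUBIC)); print(d[n]['camera_matrix'],d[n]['cam_to_world'],d[n].keys())
E
```

```text
pics
[[481.63557653   0.         255.11134706]
 [  0.         481.63557653 195.25966527]
 [  0.           0.           1.        ]] [[-0.57747016 -0.46605823  0.67031182  1.29267854]
 [ 0.81633902 -0.31866388  0.4817094   0.53390826]
 [-0.01090047  0.8253745   0.5644804   0.73499577]
 [ 0.          0.          0.          1.        ]] dict_keys(['image', 'camera_matrix', 'cam_to_world'])
[[446.2808997    0.         256.23327124]
 [  0.         446.2808997  194.23304999]
 [  0.           0.           1.        ]] [[ 1.92380736e-03  9.94156621e-01 -1.07930122e-01  4.31104024e-01]
 [-9.99857412e-01  1.01591495e-04 -1.68862515e-02 -3.93831670e-03]
 [-1.67766140e-02  1.07947219e-01  9.94015062e-01  1.26653188e+00]
 [ 0.00000000e+00  0.00000000e+00  0.00000000e+00  1.00000000e+00]] dict_keys(['image', 'camera_matrix', 'cam_to_world'])
```

View pics/scene0.png

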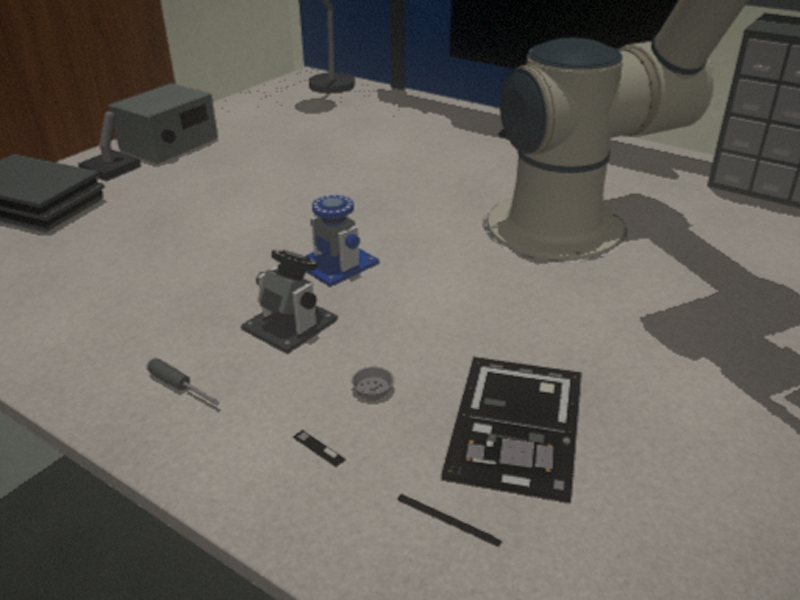

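View pics/top0.png

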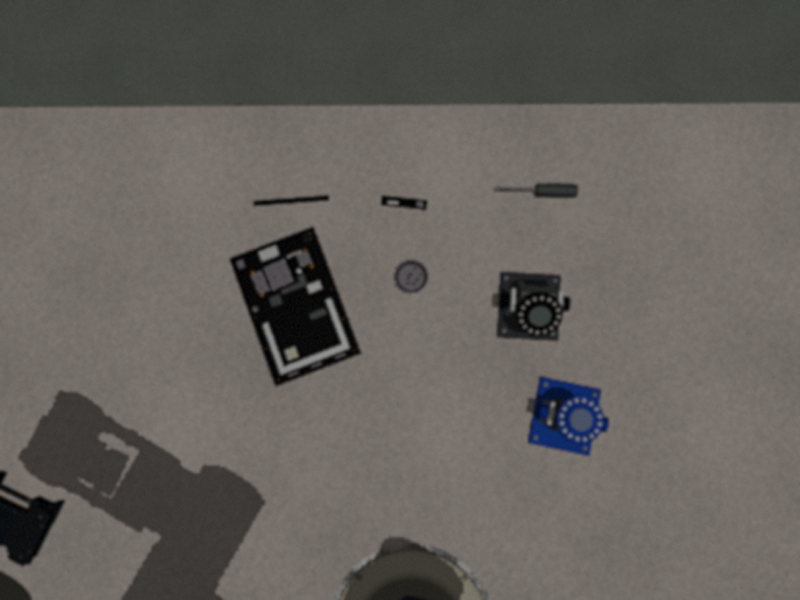

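Scene view: the black-based camera is at (290,300), the blue look-alike at (338,240) and the tablet at (515,430), with the board's shield cans near (510,453). Top view: the tablet is at (295,305), its main board at (285,275), the camera at (530,305) and the blue decoy at (567,415).

Could be taken for the board: the main board in the bay (285,275), the subboard (404,203), the battery half of the tablet (305,335). Could be taken for the camera: the dark one (530,305), the blue one (567,415). I choose the board at (285,275) and the dark camera, and check both in a close crop.

Run:
```python
import cv2,pickle,numpy as np
d=pickle.load(open('im0.pkl','rb'))
def crop(n,x,y,w,h,s):
    c=d[n]['image'][y:y+h,x:x+w].astype(float)/255
    c=(np.clip(c*1.3,0,1)**.6*255).astype(np.uint8)
    return cv2.resize(c,(s*w,s*h),interpolation=cv2.INTER_CUBIC)
a=crop('top',145,145,66,60,6);b=crop('top',314,170,66,50,6)
c=crop('scene',280,260,66,60,6) ;e=crop('scene',150,155,66,50,6)
e2=crop('scene',280,260,100,60,4)
cv2.imwrite('pics/crops.png',np.vstack([np.hstack([a[:300],b]),np.hstack([e2[:240,:396],e[:240]])]))
```

```text
(no output)
```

View pics/crops.png

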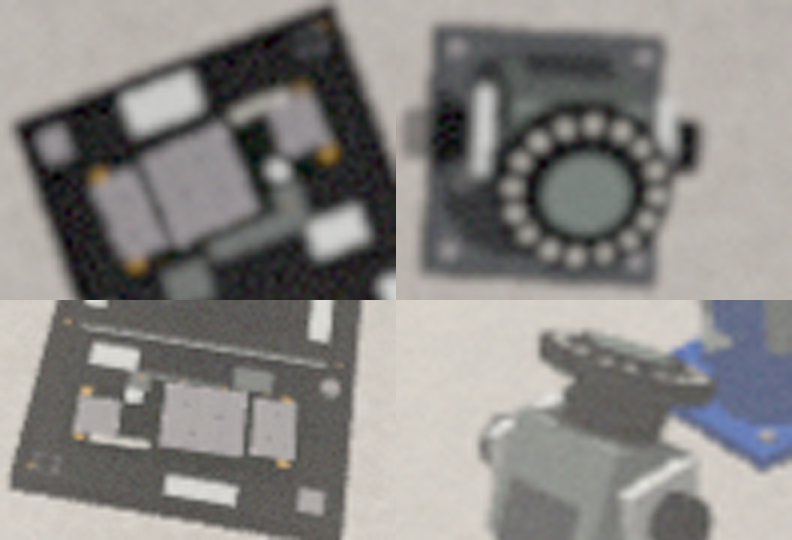

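The crop confirms both choices. The main board carries grey shield cans and four gold screw pads at crop pixels (98,175), (135,267), (302,85) and (328,155). Its narrow end points up-right, so the board's +x points down-left in the top view. The camera is the dark base with the ring lens at (587,193). Next I measure these with masks and rays.

```bash
cat > vis.py <<'E'
import numpy as np,cv2
def ray(d,p):
    K=d['camera_matrix'];T=d['cam_to_world']
    v=np.array([(p[0]-K[0,2])/K[0,0],-(p[1]-K[1,2])/K[1,1],-1.])
    return T[:3,3],T[:3,:3]@v
def onz(d,p,z):
    o,v=ray(d,p); return o+v*(z-o[2])/v[2]
def tri(d1,p1,d2,p2):
    A=np.zeros((3,3));b=np.zeros(3)
    for d,p in((d1,p1),(d2,p2)):
        o,v=ray(d,p);v=v/np.linalg.norm(v);M=np.eye(3)-np.outer(v,v);A+=M;b+=M@o
    return np.linalg.solve(A,b)
def proj(d,X):
    T=d['cam_to_world'];c=T[:3,:3].T@(np.asarray(X)-T[:3,3]);K=d['camera_matrix']
    return np.array([K[0,0]*c[0]/-c[2]+K[0,2],K[1,1]*c[1]/c[2]+K[1,2]])
E
python3 - <<'E'
import pickle;from vis import *
np.set_printoptions(precision=4,suppress=True)
d=pickle.load(open('im0.pkl','rb'))
for n,(x0,y0,w,h) in {'top':(145,140,90,110),'scene':(280,225,100,100)}.items():
    im=d[n]['image'][y0:y0+h,x0:x0+w];f=im.astype(float)
    wgt=np.clip(f[...,2]-f[...,0]-22,0,None)
    m=(wgt>8).astype(np.uint8)
    k,l,s,_=cv2.connectedComponentsWithStats(m,connectivity=8)
    print(n,'gold')
    for i in range(1,k):
        if s[i,4]<2: continue
        r,c=np.nonzero(cv2.dilate((l==i).astype(np.uint8),np.ones((3,3))));q=wgt[r,c]
        p=np.array([(c*q).sum(),(r*q).sum()])/q.sum()+[x0,y0]
        print(p,s[i,4],onz(d[n],p,.009)[:2])
    # shield cans: pinkish grey flat
    g=im.min(2);m=((g>75)&(g<150)).astype(np.uint8)
    k,l,s,_=cv2.connectedComponentsWithStats(m,connectivity=4)
    print('cans')
    for i in range(1,k):
        if 40<s[i,4]<600:
            cs,_=cv2.findContours((l==i).astype(np.uint8),0,1)
            R=cv2.minAreaRect(np.vstack([onz(d[n],p[0]+[x0,y0],.0115)[:2]*1000 for p in cs[0]]).astype(np.float32));print(s[i,4],np.array(R[0]),np.array(R[1]),R[2])
# camera, top: base corners, ring
t=d['top'];C=lambda u,v:np.array([314+(u-396+.5)/6-.5,170+(v+.5)/6-.5])
B=[onz(t,C(*q),.01)[:2] for q in((432,25),(662,37),(655,285),(422,272))]
print(np.array(B),[np.linalg.norm(B[i]-B[i-3]) for i in range(4)])
im=t['image'][170:220,314:380];g=im.min(2)
print('bench grey',np.median(t['image'][230:250,380:400],axis=(0,1)))
S=[onz(t,C(*q),.01)[:2] for q in((457,45),(643,63),(640,262),(449,249))];print(np.mean(B,0),np.mean(S,0))
print('lens px',C(587,193),'ring px',C(585,188))
E
```

```text
top gold
[199.2186 170.1202] 8 [0.6369 0.1805]
[161.0504 173.7647] 6 [0.6265 0.2897]
[167.2522 188.6696] 5 [0.5836 0.2709]
cans
84 [661.0601 259.8192] [20.0686 34.4011] 22.145681381225586
106 [622.241  240.6177] [38.3699 33.9099] 23.96583366394043
54 [599.0993 175.4426] [17.1145 25.259 ] 22.02460479736328
490 [508.9818 188.8979] [ 98.8761 134.658 ] 21.227148056030273
47 [477.8599 215.0883] [18.8124 19.5179] 19.446237564086914
scene gold
[301.1483 282.2392] 7 [0.6411 0.1822]
[351.3012 284.6386] 4 [0.5875 0.2721]
[299.2171 293.5271] 5 [0.6713 0.1956]
[350.2642 300.487 ] 7 [0.6293 0.2901]
cans
498 [513.7541 191.5644] [103.4774 134.1163] 21.232118606567383
57 [485.2409 217.6015] [21.1882 20.3208] 25.66778564453125
67 [612.4545 182.3297] [16.7269 25.9383] 21.03217887878418
319 [626.6276 243.4232] [45.2328 41.9608] 23.471616744995117
123 [654.7968 207.1538] [30.349  38.8047] 23.511762619018555
147 [612.3313 276.8338] [39.1685 21.8641] 21.566940307617188
95 [670.4427 265.3461] [13.5811 35.6881] 22.003475189208984
[[ 0.6261 -0.1624]
 [ 0.6203 -0.2707]
 [ 0.5031 -0.2648]
 [ 0.5091 -0.1562]] [np.float64(0.10848401254488095), np.float64(0.11734542757173783), np.float64(0.10882479936797614), np.float64(0.1171780299608857)]
bench grey [105. 110. 117.]
[ 0.5646 -0.2135] [ 0.5645 -0.2157]
lens px [345.4167 201.75  ] ring px [345.0833 200.9167]
```

Run:
```python
import pickle;from vis import *
np.set_printoptions(precision=4,suppress=True)
d=pickle.load(open('im0.pkl','rb'))
t,s=d['top'],d['scene']
# lens
L=tri(t,(345.3,201.4),s,(188.2,165.3)); print('tri',L,proj(t,L),proj(s,L))
a=np.radians(-3.05);xs=np.array([np.cos(a),np.sin(a),0]);b=np.array([.5645,-.2145,0])
for tl in (11,15,20,25,30):
    r=np.radians(tl);l=b+[0,0,.07]+.06*(-np.sin(r)*xs+[0,0,np.cos(r)]);print(tl,l,proj(t,l),proj(s,l))
# rectified board view, and scene corner crop
x=np.array([-.4,.917]);y=np.array([-.917,-.4]);mid=np.array([.6068,.2807])
o=mid-x*.054
out=[]
for n,off in(('top',-.002),('scene',.002)):
    uv=[(-80,-45),(70,-45),(70,45),(-80,45)]
    P=np.float32([proj(d[n],[*(o+[off,off/4]+x*u/1e3+y*v/1e3),.008]) for u,v in uv])
    Q=np.float32([((u+80)*5,(45-v)*3.2) for u,v in uv])
    im=cv2.warpPerspective(d[n]['image'],cv2.getPerspectiveTransform(P,Q),(750,288),flags=cv2.INTER_CUBIC)
    out.append(np.clip(im.astype(float)*4-20,0,255).astype(np.uint8))
cv2.imwrite('pics/bay.png',np.vstack(out))
def crop(n,x,y,w,h,sc):
    c=d[n]['image'][y:y+h,x:x+w].astype(float)/255
    return cv2.resize((np.clip(c*1.3,0,1)**.6*255).astype(np.uint8),(sc*w,sc*h),interpolation=cv2.INTER_CUBIC)
cv2.imwrite('pics/cam.png',crop('scene',150,153,72,74,8))
```

```text
tri [ 0.538  -0.2153  0.1114] [345.3802 201.3378] [188.303 165.314]
11 [ 0.5531 -0.2139  0.1289] [345.9411 194.8493] [184.0602 161.9987]
15 [ 0.549  -0.2137  0.128 ] [345.8199 196.4734] [185.2656 161.6642]
20 [ 0.544  -0.2134  0.1264] [345.6419 198.4745] [186.7471 161.4032]
25 [ 0.5392 -0.2132  0.1244] [345.4357 200.4271] [188.1896 161.3168]
30 [ 0.5345 -0.2129  0.122 ] [345.2033 202.3144] [189.5822 161.4039]
```

View pics/bay.png

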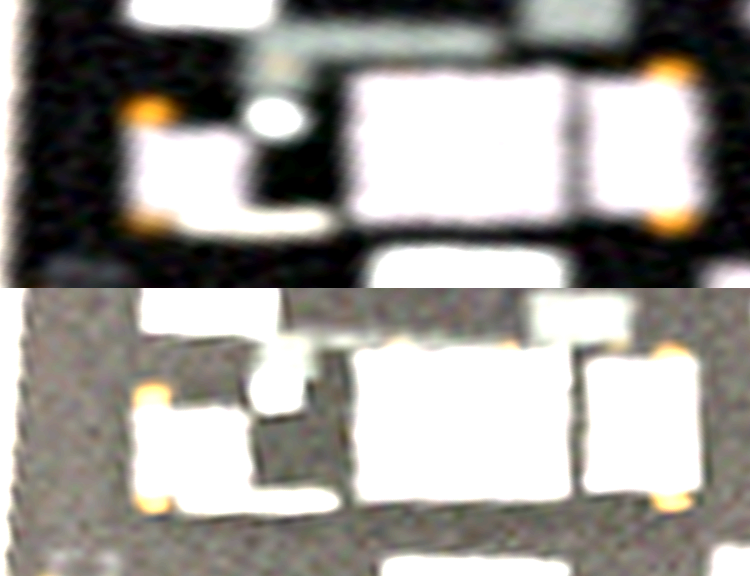

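View pics/cam.png

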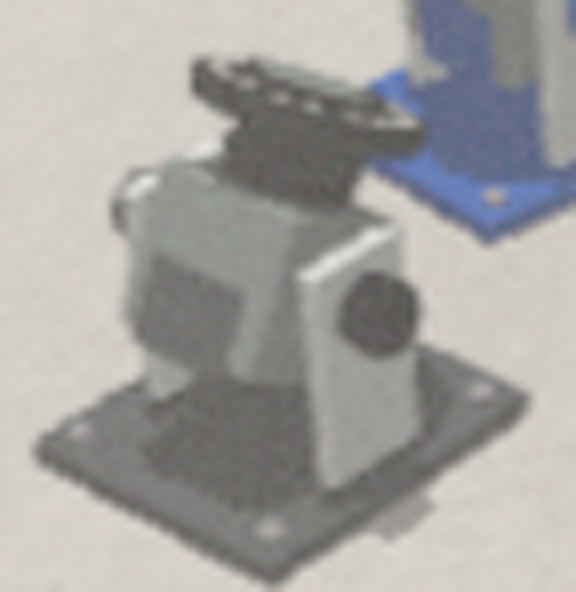

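The rectified bay shows gold pads at (152,115), (152,218), (670,70) and (670,218). The flex and the stickers lie near the floor, and the space beside both long edges is free. In the scene crop the lens disc centre is near (305,88) and the base corners are at (38,450), (275,575) and (528,400). Next I fix the poses and check reach.

```bash
cat > poses.py <<'E'
import numpy as np
# board (origin at underside centre, at rest)
bx=np.array([-.4,.917,0]);bx/=np.linalg.norm(bx);bz=np.array([0,0,1.]);by=np.cross(bz,bx)
bo=np.array([.6068,.2807,.007])-bx*.0515
grip=bo+.003*bx
def lensframe(L,yaw,tilt):
    a,r=np.radians([yaw,tilt]);xs=np.array([np.cos(a),np.sin(a),0]);ly=np.array([-np.sin(a),np.cos(a),0])
    lz=-np.sin(r)*xs+np.array([0,0,np.cos(r)]);return L,ly,lz
E
python3 - <<'E'
import pickle;from vis import *;from poses import *
from workcell import *
np.set_printoptions(precision=4,suppress=True)
d=pickle.load(open('im0.pkl','rb'));s=d['scene'];t=d['top']
Q=lambda u,v:(150+(u+.5)/8-.5,153+(v+.5)/8-.5)
B=[onz(s,Q(*q),.01)[:2] for q in((38,450),(275,575),(528,400))];print(np.array(B),'c',(B[0]+B[2])/2,'dy',B[1]-B[0],'dx',B[1]-B[2])
L=tri(t,(345.3,201.4),s,Q(305,88));print('lens tri',L)
b=((B[0]+B[2])/2+[.5645,-.2145])/2
print('base avg',b)
L,ly,lz=lensframe(np.array([.5395,-.2150,.1235]),-3,26)
for sy in(1,-1):
  Rg=np.column_stack([-sy*bx,sy*by,-bz]); 
  Rg[:,0]=np.cross(Rg[:,1],Rg[:,2])
  tcp=np.array([*grip[:2],.0295]); print('grip',tcp,np.linalg.det(Rg),ik(tcp,Rg),ik(tcp+[0,0,.15],Rg))
  for sx in(1,-1):
    X=sx*ly;Rb=np.column_stack([X,np.cross(lz,X),lz])
    Rrel=np.column_stack([bx,by,bz]).T@Rg
    Rt=Rb@Rrel; p=L+.12*lz+.003*X+.0225*lz
    print(sy,sx,p,ik(p,Rt),ik(p+.06*lz,Rt))
E
```

```text
[[ 0.6285 -0.2631]
 [ 0.6341 -0.1558]
 [ 0.5177 -0.1506]] c [ 0.5731 -0.2068] dy [0.0056 0.1073] dx [ 0.1164 -0.0052]
lens tri [ 0.5381 -0.2151  0.1165]
base avg [ 0.5688 -0.2107]
grip [0.6262 0.2362 0.0295] 0.9999999999999998 [ 15.5611  45.1797  80.5334  -0.      54.2869 171.994 ] [ 15.5611  35.0358  74.2235  -0.      70.7407 171.994 ]
1 1 [ 0.4773 -0.2087  0.2516] [-39.8746  10.9676 109.4768  23.7729  40.7341 127.5538] [-42.3651   4.6292 107.029   21.3786  49.7064 129.3897]
1 -1 [ 0.477  -0.2147  0.2516] [-40.5825  11.2009 109.145   24.0132  41.0715 -53.2379] [-43.0926   4.9072 106.7071  21.6275  49.9952 -51.4123]
grip [0.6262 0.2362 0.0295] 0.9999999999999998 [15.5611 45.1797 80.5334 -0.     54.2869 -8.006 ] [15.5611 35.0358 74.2235 -0.     70.7407 -8.006 ]
-1 1 [ 0.4773 -0.2087  0.2516] [-39.8746  10.9676 109.4768  23.7729  40.7341 -52.4462] [-42.3651   4.6292 107.029   21.3786  49.7064 -50.6103]
-1 -1 [ 0.477  -0.2147  0.2516] [-40.5825  11.2009 109.145   24.0132  41.0715 126.7621] [-43.0926   4.9072 106.7071  21.6275  49.9952 128.5877]
```

```bash
cat >> poses.py <<'E'
Rg=np.column_stack([bx,-by,-bz])
gt=np.array([*grip[:2],.0295])
E
python3 - <<'E'
from poses import *;from workcell import *;import cv2,pickle
from vis import proj
set_gripper(.80,25)
goto(gt+[0,0,.15],Rg)
servo_line(gt+[0,0,.018],rate=.12)
d={n:get_image(n) for n in('scene','top')};pickle.dump(d,open('im1.pkl','wb'))
s=get_state();print(s['clock'],s['ee_pos'],s['ft_force'],s['gripper_width'])
f=lambda n,x,y:cv2.resize((np.clip(d[n]['image'][y:y+80,x:x+100]/255*1.3,0,1)**.55*255).astype(np.uint8),(800,600) if n=='scene' else (400,320),interpolation=cv2.INTER_CUBIC)
cv2.imwrite('pics/app.png',f('scene',280,225))
E
```

```text
3.7417 [0.62662766 0.23638993 0.04832073] [0.48023453 0.13350684 0.40692305] 0.804382806038566
```

View pics/app.png

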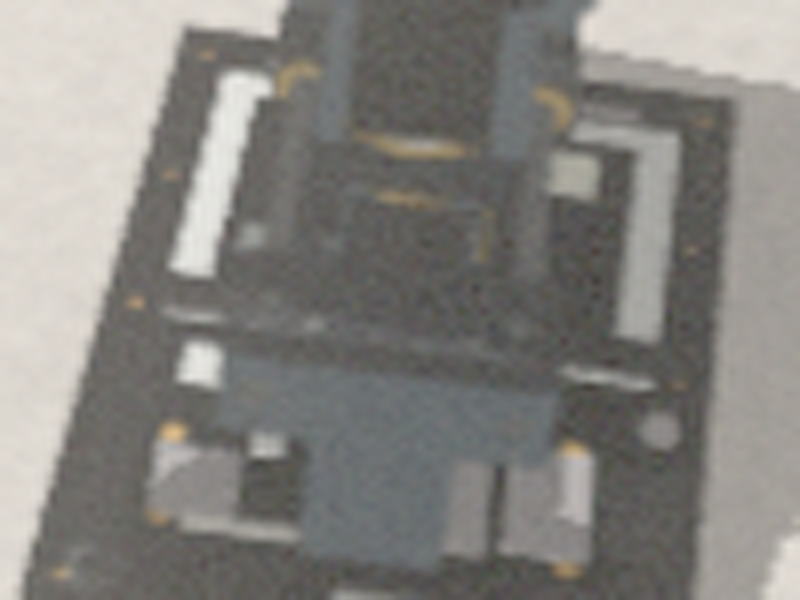

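The near finger's tip spans x 305–445 at row 560, centred between the gold pads at 165 and 573, so the alignment along the board is good. I descend and grip.

Run:
```python
from poses import *;from workcell import *
p=lambda l:(lambda s:print(l,round(s['clock'],2),s['ee_pos'].round(4) if hasattr(s['ee_pos'],'round') else s['ee_pos'],np.round(s['ft_force'],2),round(s['gripper_width']*91,1),s['grip_force']))(get_state())
for h in(.012,.006,.003,0):
    servo_line(gt+[0,0,h],rate=.03);p(h)
    if abs(get_state()['ft_force'][2])>6: print('contact');break
set_gripper(0.5,20);p('shut')
```

```text
0.012 4.09 [0.626  0.2362 0.0412] [-0.25  0.17 -0.7 ] 72.7 0.0
0.006 4.44 [0.626  0.2362 0.0352] [-0.17  0.23 -0.21] 73.0 0.0
0.003 4.69 [0.6261 0.2362 0.0323] [ 0.38  0.19 -0.34] 72.8 0.0
0 4.94 [0.626  0.2362 0.0293] [-0.09  0.02 -0.12] 72.6 0.0
shut 5.38 [0.6262 0.2362 0.0296] [-0.32 -0.29  0.44] 53.2 19.999735951423645
```

Gripped at 53 mm, as expected for a 54 mm board. I lift, carry it over and look at it in front of the lens.

```bash
cat >> poses.py <<'E'
L,ly,lz=lensframe(np.array([.542,-.2115,.124]),-3,26)
X=ly;Rb=np.column_stack([X,np.cross(lz,X),lz])
Rt=Rb@(np.column_stack([bx,by,bz]).T@Rg)
hold=L+.12*lz+.003*X+.0225*lz
E
python3 - <<'E'
from poses import *;from workcell import *;import cv2,pickle
p=lambda l:(lambda s:print(l,round(s['clock'],2),np.round(s['ee_pos'],4),np.round(s['ft_force'],2),round(s['gripper_width']*91,1),s['grip_force']))(get_state())
servo_line(gt+[0,0,.03],rate=.04);p('l1')
servo_line(gt+[0,0,.22],rate=.15);p('l2')
goto(hold+.10*lz,Rt);p('pre')
servo_line(hold,rate=.06);wait(.5);p('hold')
d={n:get_image(n) for n in('scene','top')};pickle.dump(d,open('im2.pkl','wb'))
f=lambda n,x,y,w,h:cv2.resize((np.clip(d[n]['image'][y:y+h,x:x+w]/255*1.3,0,1)**.6*255).astype(np.uint8),(400,400),interpolation=cv2.INTER_CUBIC)
cv2.imwrite('pics/hold.png',np.hstack([f('scene',140,100,100,100),f('top',300,150,100,100)]))
E
```

```text
l1 6.28 [0.6261 0.2362 0.0593] [ 0.35 -0.19 -0.66] 53.6 19.999762773513794
l2 7.7 [0.6258 0.2361 0.2486] [-0.48 -0.73 -0.82] 53.5 19.999707341194153
pre 9.47 [ 0.4365 -0.2027  0.3419] [ 0.28  0.03 -1.1 ] 53.1 19.999769032001495
hold 11.79 [ 0.4798 -0.2052  0.2521] [ 0.17  0.15 -0.47] 53.2 19.99970108270645
```

View pics/hold.png

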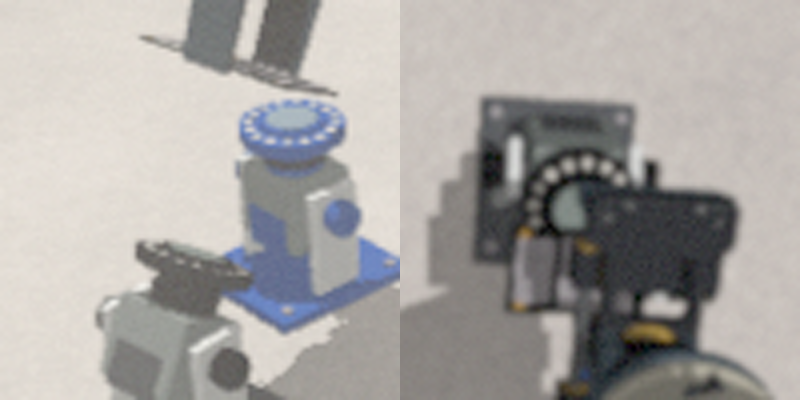

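The board is held above the ring. In the scene half its ends are at (138,37) and (338,93) and the lens is near (192,255). In the top half the wide-end gold pads are at (525,232) and (520,305). I compare these with the expected positions.

Run:
```python
from poses import *;import pickle;from vis import *
from workcell import get_state
np.set_printoptions(precision=4,suppress=True)
d=pickle.load(open('im2.pkl','rb'));s,t=d['scene'],d['top']
st=get_state();R=np.array(st['eef_rot']);b=np.array(st['ee_pos'])+.0225*R[:,2]
Rb2=R@Rg.T@np.column_stack([bx,by,bz]);o=b-.003*Rb2[:,0]
W=lambda x,y,z=0:o+Rb2@np.array([x,y,z])
print('pred ends narrow scene',proj(s,W(-.06,.027)),proj(s,W(-.06,-.015)),'wide',proj(s,W(.06,.027)),proj(s,W(.06,-.027)),'meas',(140+138/4,100+37/4),(140+338/4,100+93/4))
print('pred gold top',proj(t,W(.052,.023,.002)),proj(t,W(.052,-.023,.002)))
x0,y0=300,150;f=t['image'][y0:y0+100,x0:x0+100].astype(float);w=np.clip(f[...,2]-f[...,0]-22,0,None);w[:,45:]=0
k,l,q,c=cv2.connectedComponentsWithStats((w>8).astype(np.uint8))
print(c[1:]+[x0,y0],q[1:,4])
print('lens pred',proj(s,L),proj(t,L),'meas scene',(140+192/4,100+255/4))
```

```text
pred ends narrow scene [189.1755 110.3777] [177.7915 108.6214] wide [224.4198 122.7909] [210.2457 120.8806] meas (174.5, 109.25) (224.5, 123.25)
pred gold top [328.9818 225.7263] [330.923  207.3476]
[[330.8333 207.8333]
 [329.2    226.4   ]] [6 5]
lens pred [187.9418 162.1064] [344.7412 199.3452] meas scene (188.0, 163.75)
```

Board and lens agree with the prediction to within 1–2 pixels. I apply the small remaining lens correction (about 3 mm and 2°) and hand in.

Run:
```python
import poses as P;from poses import *;from workcell import *
L,ly,lz=lensframe(np.array([.5395,-.213,.122]),-3,28)
Rb=np.column_stack([ly,np.cross(lz,ly),lz])
Rt=Rb@(np.column_stack([bx,by,bz]).T@Rg)
servo_line(L+.1425*lz+.003*ly,rate=.02,rotation=Rt);wait(1)
s=get_state();print(s['clock'],s['ee_pos'],s['grip_force'],s['gripper_width']*91,np.abs(s['dq']).max())
print(close_job())
```

```text
13.45 [ 0.47285318 -0.20652551  0.24782087] 19.999704658985138 53.10407248435095 0.1859001022225482
the job is handed in; nothing more can be done
None
```

I handed the job in at about 13.5 s with the main board held motionless, about 12 cm out on the camera's optical axis by my own measurements; I saw no judging result and took no picture after the last small correction (about 3 mm and 2°).

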